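# Locate a bearing housing in a drilling fixture and lock the cam

### The arm

A 6-joint arm with a two-finger parallel gripper is mounted at the origin on a cart in front of the work surface, level with it; the furniture and walls round the work are solid. World frame = base frame: x ahead of the robot, y to its left, z up, the work surface at z = 0. Lengths are in m, angles in rad, forces in N, time in s.
With the tool pointing down it reaches from about 0.35 to 0.85 m from the base axis. Payload 8.1 kg.
Tool frame: the origin (TCP) lies midway between the tips of the shut fingers; the grasp point (between the pads) lies 19 mm behind it (robot.tcp_to_grasp is the distance from the TCP to the grasp point, in m); x points along the fingers, y is the direction in which the jaws open and shut, and the axes are right-handed (so a half turn about x gives the same grasp; the last joint's range is limited). The gripper opens to 93 mm and grips with 3 to 60 N. Pads are 15 mm wide; open, the fingers measure 128 mm over their backs; the gripper's body (75 mm by 188 mm) begins 65 mm behind the grasp point.
Start: joints at [-1.201, 0.13, 1.488, -0, 1.523, -0.085], TCP at [0.264, -0.539, 0.219] pointing down, gripper open.
Joint ranges: [-2.96, 2.96], [-0.89, 2.26], [0.02, 2.5], [-1.34, 4.48], [0, 2.73], [-2.66, 2.66]. Speed limits (rad/s): [2.39, 2.39, 2.79, 3.14, 3.14, 3.14].

### API

Orientations are given as a rotation vector (axis times angle).
In Python, from plant import robot gives the robot as it stands.
- The arm moves only by the tool play_rows, never from a script. Its argument "plan" is a list of rows, each an object with "slide": the shift along the world's x, y, z as a fraction of full scale, a list of three; "roll": the turn about the world's z as a fraction of full scale; "fingers": the gripper command: -1 is shut, 1 is fully open, values between are in proportion. A call has 1 to 20 rows; each row shifts and turns the commanded pose from where the row before left it; what a row does not reach is not made up. Full scale, the value 1, is 30 mm for a shift and 8 degrees for a turn. A row lasts 1/8 s, in which the tool goes at most 62.5 mm and 10.7 degrees, less where a joint would pass 70% of its speed; a pose out of reach is approached as far as the arm can. A call with a number of a shift or a turn outside -1 to 1 is refused whole. A call with a gripper value outside its range is refused whole. The fingers move at their own pace and stop on an object; "squeeze" is the grip in N (left out, the last holds). Time passes only in rows, so rows that do not move let the fingers close. It gives the time, the measured TCP pose, the force and the opening at its end, in the units of the state.
- robot.read_state(): the state, without advancing time (a new reading comes with each control period).
- robot.read_camera(name): name is "side" or "top"; returns the picture (480x640x3 uint8, red, green, blue); there is no depth.
- robot.get_calibration(name): a dict with "fx", "fy", "cx", "cy" (pixels), "distortion" ([k1, k2, p1, p2, k3] as OpenCV has them; the pictures are not rectified), "R" (3x3) and "t" (3): a world point X has camera coordinates R X + t. Camera axes: x right, y down, z forward; pixel columns grow to the right and rows downward; lengths in m; the calibration is good to about 2 mm. A picture is of the moment at which its call begins. get_calibration takes no time and is no camera call.
- robot.close_job(): hands the job in, once; it reports no verdict.
Trained networks look in the newest picture that a camera, given by its name, has taken for a name from the list of things; names that differ only in an ending like _2 or _b are one class to them, and where a whole thing is asked for, a point or a joint stands for the part that bears it (a point fixed in the world has none). Each returns a list of dicts, best first, with "p" (0 to 1); they miss things now and then, are a little off and sometimes report something else, mostly with a low value. They report only what shows in the picture. A call takes as long as a camera call.
- robot.boxes_of(camera, target): "extent" ([centre column, centre row, width, height] in pixels, round what is visible of it).
- robot.regions_of(camera, target): "region" (480x640 bool, what is visible of it) and "extent" ([centre column, centre row, width, height] in pixels, round what is visible of it).
- robot.mark_of(camera, target): "point" ([column, row] in pixels: a listed point, or the origin of a listed thing).
The state is a dict: "t": time; "q": joint angles; "dq": joint speeds; "joint_torque": joint torques, N m; "tool_pos": TCP position; "orientation": TCP orientation; "force": force on the tool from outside, world axes, zero at the start; "wrist_torque": the same for the moment, N m; "opening": finger opening in m.
Only numpy, scipy, OpenCV 4.12 (cv2) and the standard library are available. Lean on these libraries where they do the work, as an engineer would, in place of code of your own. Each camera call takes 0.05 s, during which the arm holds its last target.

### The job

The bearing housing lies loose in the drilling fixture and has to be located and locked for drilling, touching it only gently from outside with the fingertips. First nudge its long side on the cam-lever side until the opposite long side rests against both side pins, then nudge its free end until the other end rests against the single end pin, and last push the cam lever round to its stop so that the cam nose locks the housing there. Do not pick up or lift the housing, and leave the other things on the bench alone.

Things in the scene. Friction and masses are not known exactly. Their poses are not given: they have to be found in the camera images.
- fixture: Dark steel plate, 160 x 220 x 14 mm (its x by its y), screwed to the bench. Origin: centre of its underside, z up. Three pins on it locate the housing, two strips 4 mm proud of it carry the housing, and the cam lever stands on its -x side, with open plate beside it. Its place and yaw vary.
- pin_a (a point): Axis of one side pin at its mid-height, 30 mm above the bench, at the fixture's (52, 36) mm. All three pins are 10 mm thick and end 40 mm above the bench.
- pin_b (a point): The same on the other side pin, at the fixture's (52, -36) mm. The located housing's long side lies at the fixture's x = 47 mm.
- pin_end (a point): The same on the single end pin, at the fixture's (12, 65) mm. The located housing's end lies at the fixture's y = 60 mm.
- housing: Loose aluminium bearing housing, 0.48 to 0.78 kg: flange 70 x 120 x 26 mm (its x, y, z), on it a round hollow hub 66 wide and 16 high. Origin: centre of its underside, 18 mm above the bench. It starts 5 to 13 mm short of the pins, towards the fixture's -x and -y, slightly turned; located, its origin is at the fixture's (12, 0) mm, axes parallel. It slides under 1 to 3 N; gentle: well under 40 N.
- side_a (a point): Point on the housing's long +x side, at its (35, 36, 13) mm, facing one side pin.
- side_b (a point): Point on the housing's long +x side, at its (35, -36, 13) mm, facing the other side pin.
- end_face (a point): Middle of the housing's +y end, at its (0, 60, 13) mm, facing the end pin.
- cam (a joint): Cam lever's angle, rad, about the upright axis at cam_pivot, counter-clockwise from above: 0 to 0.2 at the start (open), 1.45 at its stop (locked). It stays where left. At 0 the handle points 3.26 rad counter-clockwise from the fixture's +x axis, so towards its -x; locked, towards its -y, and the nose (reach 32 mm) presses on the housing's long -x side. 1 to 5 N at the handle turns it.
- cam_pivot (a point): Pivot axis of the cam, on the fixture at its (-55, -32) mm, 34 mm above the bench: the height of the handle's centre line.
- knob (a point): Centre of the black ball knob (diameter 19 mm) on the end of the cam lever's round handle (diameter 10 mm), 76 mm from the pivot, 34 mm above the bench. It moves with the lever.
- bearing: Ball bearing, 52 x 15 mm, lying on the bench beside the fixture's +y edge. Leave alone.
- spanner: Combination spanner, 33 x 152 x 7 mm, on the bench off the fixture's -y edge. Leave alone.
- feeler: Feeler gauge set, 22 x 99 x 10 mm, on the bench behind the fixture's +x edge. Leave alone.
- gear: Small gear, 56 x 28 mm, on the bench to the right. Leave alone.

How it is judged:
On the way, in this order (a step that is already met when the one before it is completed fails the run):
1. the housing's long side rests against both side pins (x of each of side_a, side_b in the frame of fixture above 0.0455 m), for 0.2 s.
2. its end rests against the end pin, its side still against the side pins (all of step 1 and y of end_face in the frame of fixture above 0.0585 m), for 0.2 s.
3. the cam lever is at its stop (value of joint cam above 1.38 rad), for 0.2 s.
At the end, for the whole second after the job is handed in: The housing lies flat on the strips at rest, its long side within 1.5 mm of both side pins and its end within 1.5 mm of the end pin, and the cam lever is within 0.07 rad of its stop (all of step 2 and value of joint cam above 1.38 rad and height (world z) of housing below 0.02 m and angle between housing's own z axis and vertical below 0.03 rad and linear speed of housing below 0.01 m/s); the robot touches nothing.
It fails at once if the housing is lifted by more than 6 mm or tipped (height (world z) of housing above 0.024 m or angle between housing's own z axis and vertical above 0.15 rad).
It fails at once if the fingers press the housing with more than 40 N (contact force between the fingers and housing above 40 N).
It fails at once if a bystander is moved by more than 15 mm (distance of any of bearing, spanner, feeler, gear from where it was at the start of the episode above 0.015 m).
It also fails if it takes over 58 s, if anything falls off the work surface, if the arm or the gripper's body presses on something with over 40 N, if the wrist force passes 120 N, or if a joint passes its speed limit or range.

## Working session

There is one attempt and no reset: what is moved stays moved. The work goes in short steps, Python scripts to look and compute and a tool call to move; the robot and the scene stay as the last step left them, time stands still between calls to the robot, and variables do not carry over. Pictures are saved under pics/ and viewed, and the job is handed in when it is done.

Besides the shell and the picture viewer there is one more tool, called after "Request:" as name([rows], argument=value, ...), one row to a line, values as JSON. play_rows: Moves the arm, as the interface text tells. Its arguments: {"type":"object","properties":{"plan":{"type":"array","items":{"type":"object","properties":{"slide":{"type":"array","items":{"type":"number","minimum":-1,"maximum":1}},"roll":{"type":"number","minimum":-1,"maximum":1},"fingers":{"type":"number"}}}},"squeeze":{"type":"number"}},"required":["plan"]}

```bash
mkdir -p pics; ls
python3 - <<'E'
from plant import robot
import cv2
for c in ["top","side"]:
    im=robot.read_camera(c); cv2.imwrite(f"pics/{c}0.png",im[:,:,::-1])
    k=robot.get_calibration(c); print(c,k)
    for n in ["pin_a","pin_end","cam_pivot","knob","side_a","end_face","housing","fixture"]:
        print(n,[(d["p"],[round(float(v),1) for v in d["point"]]) for d in robot.mark_of(c,n)])
print(robot.read_state())
E
```

```text
pics
top {'fx': 467.7395357859207, 'fy': 467.7395357859207, 'cx': 317.3884027441434, 'cy': 245.1696167770668, 'distortion': array([-0.0475017,  0.       ,  0.       ,  0.       ,  0.       ]), 'R': array([[ 0.00950781, -0.99994033, -0.00537989],
       [-0.99777709, -0.00913208, -0.06601125],
       [ 0.06595818,  0.00599555, -0.99780438]]), 't': array([-0.24003317,  0.5386434 ,  0.88512257])}
pin_a [(0.96, [291.6, 237.7]), (0.7, [273.5, 257.2]), (0.56, [256.4, 230.6])]
pin_end [(0.68, [237.2, 251.3]), (0.47, [447.4, 282.9])]
cam_pivot [(0.68, [284.0, 290.8])]
knob [(0.49, [296.4, 247.2])]
side_a [(0.71, [258.0, 239.4]), (0.65, [297.1, 243.6]), (0.59, [203.7, 234.5])]
end_face [(0.9, [245.1, 253.2])]
housing [(0.97, [273.0, 256.5])]
fixture []
side {'fx': 562.2619095012544, 'fy': 562.2619095012544, 'cx': 320.2285546239123, 'cy': 240.1659966052968, 'distortion': array([-0.02001785,  0.        ,  0.        ,  0.        ,  0.        ]), 'R': array([[-0.99773086, -0.06347333, -0.02245582],
       [-0.0196832 ,  0.59393616, -0.80427135],
       [ 0.0643871 , -0.80200435, -0.5938378 ]]), '
[... 327 characters left out ...]
.9, 291.5])]
housing [(0.61, [342.2, 316.1])]
fixture []
{'t': 0.9, 'q': array([-1.20140049e+00,  1.30395306e-01,  1.48819987e+00,  2.88110244e-06,
        1.52301408e+00, -8.54275918e-02]), 'dq': array([-0.0007558 ,  0.00214373, -0.00070092, -0.00072963, -0.00034875,
        0.00107544]), 'joint_torque': array([ 5.69341285e-05, -5.59752488e+01, -4.92068517e+01,  7.63933151e-02,
        2.24302697e-02, -5.39170662e-05]), 'tool_pos': array([ 0.26358827, -0.5389998 ,  0.21863809]), 'orientation': array([ 1.9688408 ,  0.45563572, -1.96883979]), 'force': array([-0.96984205,  0.19549071,  0.0160219 ]), 'wrist_torque': array([-0.01940427,  0.00935839,  0.01136728]), 'opening': 0.09317338889904796}
```

View pics/top0.png

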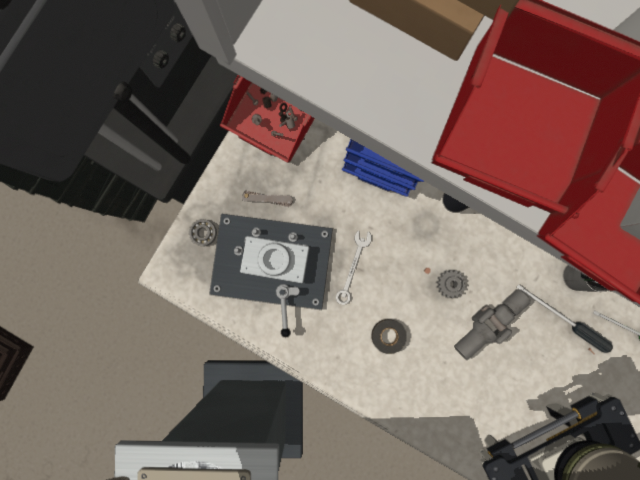

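View pics/side0.png

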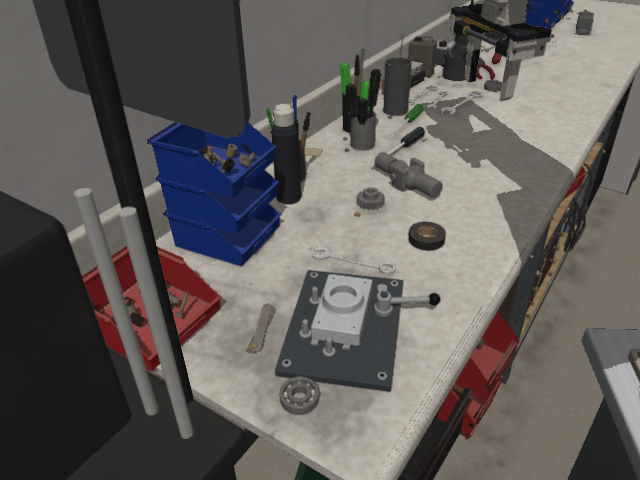

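Run:
```python
import cv2
im=cv2.imread("pics/top0.png"); cv2.imwrite("pics/top0c.png",cv2.resize(im[200:340,190:390],None,fx=4,fy=4,interpolation=cv2.INTER_CUBIC))
im=cv2.imread("pics/side0.png"); cv2.imwrite("pics/side0c.png",cv2.resize(im[250:400,240:440],None,fx=4,fy=4,interpolation=cv2.INTER_CUBIC))
```

```text
(no output)
```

View pics/top0c.png

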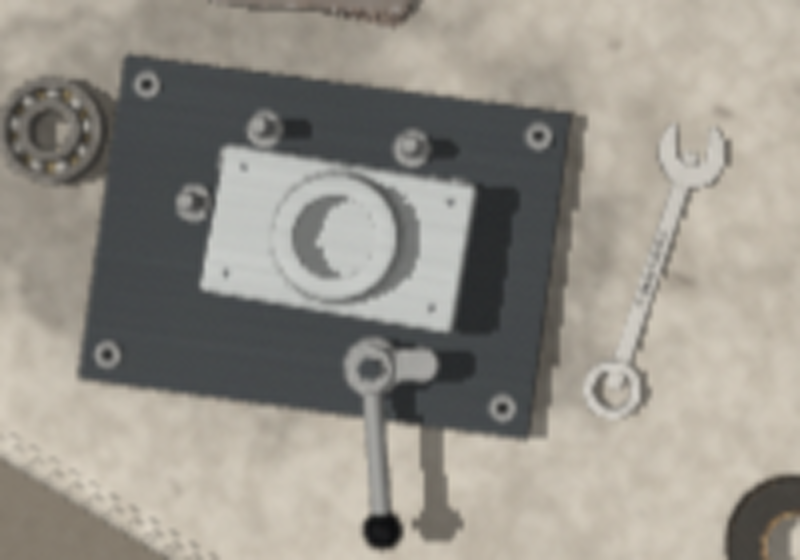

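View pics/side0c.png

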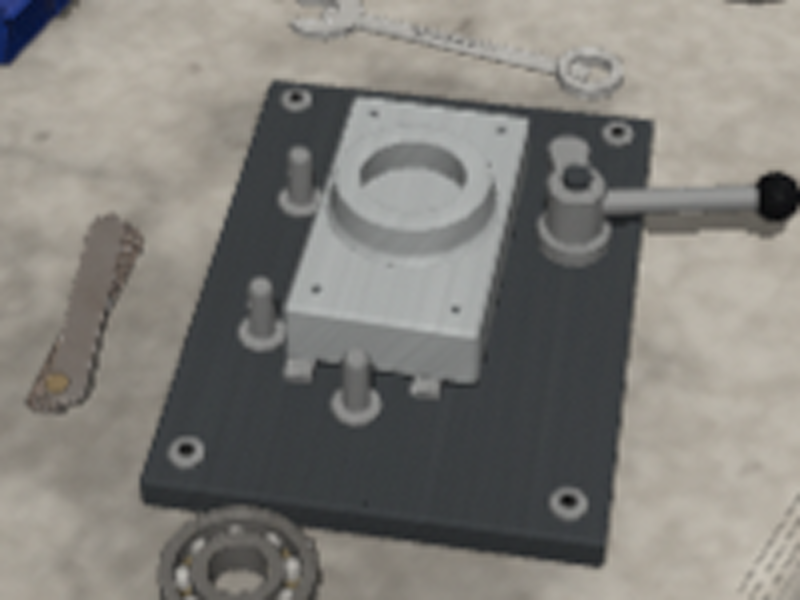

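The fixture, its pins, the housing and the open lever all show clearly in both pictures. In the top crop the plate corners are at about (125,56), (573,113), (530,437) and (80,379). I'll fit planar poses to the corners picked in both cameras.

```bash
cat > h.py <<'E'
import numpy as np, cv2
from scipy.optimize import least_squares
from plant import robot
K={}
for c in ["top","side"]:
    k=robot.get_calibration(c); K[c]=(np.array([[k["fx"],0,k["cx"]],[0,k["fy"],k["cy"]],[0,0,1]]),np.array(k["distortion"]),cv2.Rodrigues(k["R"])[0],k["t"])
def proj(c,X):
    M,d,r,t=K[c]; return cv2.projectPoints(np.array(X,float).reshape(-1,3),r,t,M,d)[0].reshape(-1,2)
def W(p,X):
    X=np.array(X,float)*1e-3; c,s=np.cos(p[2]),np.sin(p[2])
    return np.c_[p[0]+c*X[:,0]-s*X[:,1],p[1]+s*X[:,0]+c*X[:,1],X[:,2]]
def fit(obs,x0,cams=("top","side")):
    f=lambda p:np.concatenate([(proj(c,W(p,obs[c][0]))-obs[c][1]).ravel() for c in cams])
    r=least_squares(f,x0,loss="soft_l1"); return r.x,r.fun.reshape(-1,2)
def inv(p,xy):
    c,s=np.cos(p[2]),np.sin(p[2]); d=np.array(xy)[...,:2]-p[:2]
    return np.stack([c*d[...,0]+s*d[...,1],-s*d[...,0]+c*d[...,1]],-1)
def pix(c,uv,z):
    M,d,r,t=K[c]; n=cv2.undistortPoints(np.array(uv,float).reshape(-1,1,2),M,d).reshape(-1,2)
    R=cv2.Rodrigues(r)[0]; C=-R.T@t; D=np.c_[n,np.ones(len(n))]@R; return C+D*((z-C[2])/D[:,2])[:,None]
E
cat > a.py <<'E'
from h import *
T=lambda a:np.array(a)/4+[190,200]-.375
S=lambda a:np.array(a)/4+[240,250]-.375
pl=[[80,110,14],[80,-110,14],[-80,-110,14],[-80,110,14],[52,36,40],[52,-36,40],[12,65,40]]
o={"top":(pl,T([(125,56),(573,113),(530,437),(80,379),(265,127),(411,146),(193,201)])),
"side":(pl,S([(143,490),(272,83),(653,122),(603,548),(260,284),(299,153),(356,355)]))}
ho=[[35,60,44],[35,-60,44],[-35,-60,44],[-35,60,44]]
o2={"top":(ho,T([(222,146),(474,184),(451,331),(201,290)])),"side":(ho,S([(290,310),(355,98),(528,120),(480,343)]))}
for cams in [("top",),("side",),("top","side")]:
    F,r=fit(o,[.5,-.3,0],cams); print(cams,"F",F.round(4)); print(r.round(1).tolist())
    H,r=fit(o2,[.5,-.3,0],cams); 
    hf=inv(F,H[:2]); print("H",H.round(4),(hf*1e3).round(1),(H[2]-F[2]).round(4)); print(r.round(1).tolist())
    hw=W(H,[[35,36,13],[35,-36,13],[0,60,13]]); print((inv(F,hw)*1e3).round(1).tolist())
k=pix("top",T([(382,530)]),.034); ks=pix("side",S([(777,196)]),.034); print("knob",k,ks)
for q in (k,ks):
    d=inv(F,q[0])*1e3-[-55,-32]; print(d,np.hypot(*d),np.arctan2(d[1],d[0])%(2*np.pi)-3.26)
np.save("F.npy",F); np.save("H.npy",H)
E
python3 a.py
```

```text
('top',) F [ 0.5092 -0.1466 -0.1201]
[[0.4, -0.4], [0.3, -0.2], [0.5, 1.0], [-0.0, 0.5], [-0.9, -0.4], [0.4, -0.3], [-1.1, 0.1]]
H [ 0.5124 -0.1539 -0.1435] [ 4.  -6.9] -0.0234
[[0.1, -0.4], [0.2, -0.2], [0.2, 0.1], [-0.7, 0.5]]
[[39.9, 28.3], [38.2, -43.7], [5.4, 53.1]]
('side',) F [ 0.5091 -0.1407 -0.1257]
[[-1.5, -1.6], [-0.5, -1.0], [0.6, -0.7], [1.1, -0.1], [-0.0, 0.7], [0.1, 0.5], [-0.1, 1.1]]
H [ 0.5113 -0.1489 -0.1528] [ 3.2 -7.8] -0.0271
[[-1.4, 0.8], [-0.2, -0.2], [0.8, -0.2], [0.5, -0.4]]
[[39.2, 27.3], [37.2, -44.7], [4.8, 52.2]]
('top', 'side') F [ 0.5092 -0.1442 -0.1229]
[[-0.6, -0.6], [-0.8, -0.1], [-0.9, 1.2], [-1.3, 0.3], [-2.1, -0.5], [-0.8, -0.2], [-2.3, -0.0], [-1.0, -3.4], [-0.6, -2.3], [0.3, -2.2], [1.2, -2.3], [0.2, -0.9], [0.1, -0.9], [0.1, -0.7]]
H [ 0.5118 -0.1521 -0.1466] [ 3.6 -7.5] -0.0237
[[-0.8, -0.2], [-0.7, 0.2], [-0.8, 0.5], [-1.7, 0.7], [-1.4, -0.7], [-0.7, -1.5], [0.3, -1.7], [0.4, -2.2]]
[[39.4, 27.7], [37.7, -44.3], [5.0, 52.5]]
knob [[ 0.37588304 -0.17618889  0.034     ]] [[ 0.37546894 -0.17341992  0.034     ]]
[-73.41213352 -16.06641668] 75.14965797158453 0.09704801088273296
[-74.16254675 -13.36908826] 75.35791837577281 0.05994457197169911
```

Run:
```python
from h import *
s=robot.read_state(); R=cv2.Rodrigues(s["orientation"])[0]; print(R.round(3))
y=R[:,1]; print("jaw yaw deg",np.degrees(np.arctan2(y[1],y[0])))
F=np.load("F.npy"); F[1]=-.1452
for n,p in dict(pre=[-60,5],touch=[-38.5,5],end_pre=[12,-110],end_touch=[12,-85],lev_pre=[-105,-15]).items(): print(n,W(F,[[*p,30]])[0].round(4))
print("ex",np.cos(F[2]),np.sin(F[2]))
```

```text
[[-0.     0.439 -0.898]
 [ 0.    -0.898 -0.439]
 [-1.    -0.    -0.   ]]
jaw yaw deg -63.94054473384446
pre [ 0.4503 -0.1329  0.03  ]
touch [ 0.4716 -0.1355  0.03  ]
end_pre [ 0.5076 -0.2558  0.03  ]
end_touch [ 0.5107 -0.231   0.03  ]
lev_pre [ 0.4032 -0.1472  0.03  ]
ex 0.9924579175694603 -0.12258581424328925
```

Request:
play_rows([
  {"slide": [0.443,0.967,0],"roll": -0.296,"fingers": -1},
  {"slide": [0.443,0.967,0],"roll": -0.296,"fingers": -1},
  {"slide": [0.443,0.967,0],"roll": -0.296,"fingers": -1},
  {"slide": [0.443,0.967,0],"roll": -0.296,"fingers": -1},
  {"slide": [0.443,0.967,0],"roll": -0.296,"fingers": -1},
  {"slide": [0.443,0.967,0],"roll": -0.296,"fingers": -1},
  {"slide": [0.443,0.967,0],"roll": -0.296,"fingers": -1},
  {"slide": [0.443,0.967,0],"roll": -0.296,"fingers": -1},
  {"slide": [0.443,0.967,0],"roll": -0.296,"fingers": -1},
  {"slide": [0.443,0.967,0],"roll": -0.296,"fingers": -1},
  {"slide": [0.443,0.967,0],"roll": -0.296,"fingers": -1},
  {"slide": [0.443,0.967,0],"roll": -0.296,"fingers": -1},
  {"slide": [0.443,0.967,0],"roll": -0.296,"fingers": -1},
  {"slide": [0.443,0.967,0],"roll": -0.296,"fingers": -1},
  {"slide": [0,0,0],"roll": 0,"fingers": -1},
])

```text
t: 2.78
tool_pos: [0.4502, -0.1313, 0.2187]
orientation: [-2.159, 0.131, 2.158]
force: [-0.8, 1.0, 0.6]
opening: 0.0004
```

Request:
play_rows([
  {"slide": [0,0,-0.9],"fingers": -1},
  {"slide": [0,0,-0.9],"fingers": -1},
  {"slide": [0,0,-0.9],"fingers": -1},
  {"slide": [0,0,-0.9],"fingers": -1},
  {"slide": [0,0,-0.9],"fingers": -1},
  {"slide": [0,0,0],"fingers": -1},
])

```text
$.plan[0]: bad value
```

```bash
cat > look.py <<'E'
import sys
from h import *
n=sys.argv[1]
im=robot.read_camera("side"); im=np.ascontiguousarray(im[:,:,::-1]); cv2.imwrite(f"pics/s{n}_raw.png",im)
s=robot.read_state(); print(s["t"],s["tool_pos"].round(4),s["force"].round(2))
c=cv2.resize(im[230:400,240:450],None,fx=3.8,fy=3.5,interpolation=cv2.INTER_CUBIC)
cv2.imwrite(f"pics/s{n}.png",c)
if len(sys.argv)>2:
    im=robot.read_camera("top")[:,:,::-1]; cv2.imwrite(f"pics/t{n}.png",cv2.resize(im[200:340,190:390],None,fx=4,fy=4,interpolation=cv2.INTER_CUBIC))
t=s["tool_pos"]; u=proj("side",[t])[0]; print("tip proj side crop",(u-[240,230])*[3.8,3.5])
u=proj("top",[t])[0]; print("tip proj top crop",(u-[190,200])*4)
E
python3 look.py 1 t
```

```text
2.825 [ 0.4498 -0.1324  0.2187] [ 0.4   0.19 -0.  ]
tip proj side crop [576.82440757 -69.22377901]
tip proj top crop [228.7975217  386.29614658]
```

View pics/s1.png

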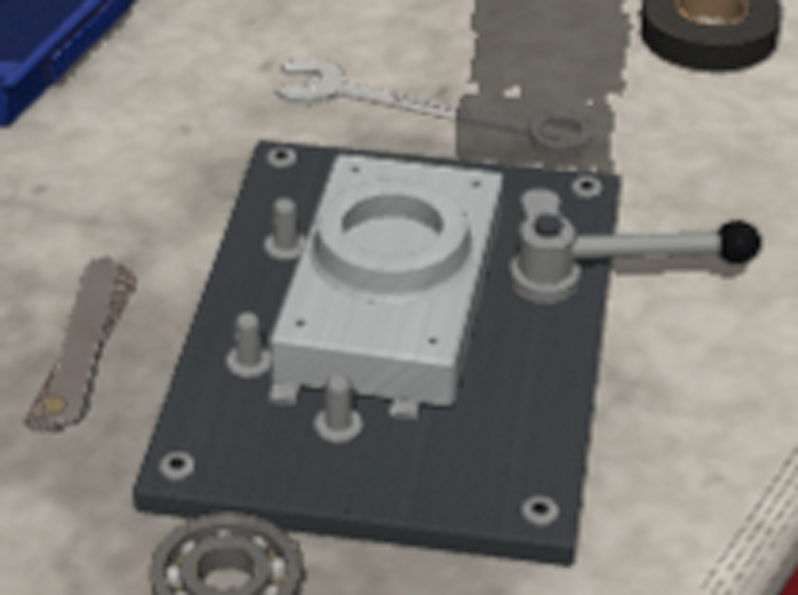

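View pics/t1.png

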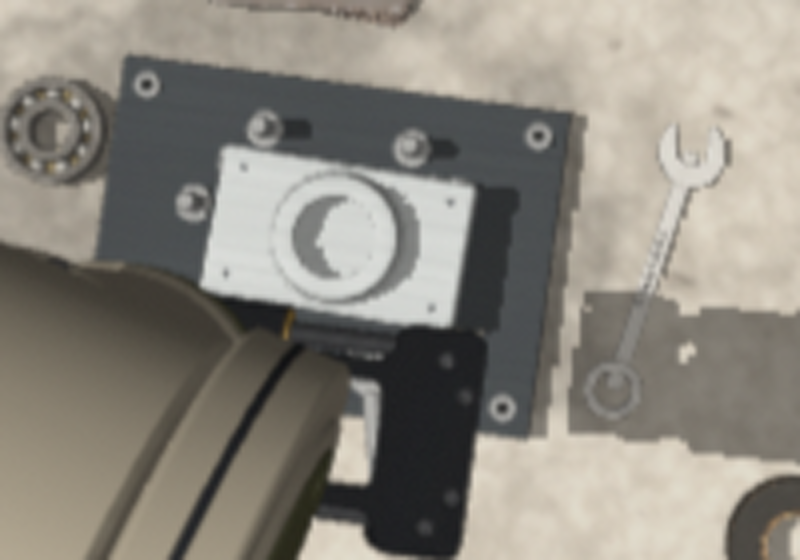

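Everything in the scene is where it was, and the tool is still above the side view. The move was refused because the rows had no "roll". I'll send the descent again with it.

Request:
play_rows([
  {"slide": [0,0,-0.9],"roll": 0,"fingers": -1},
  {"slide": [0,0,-0.9],"roll": 0,"fingers": -1},
  {"slide": [0,0,-0.9],"roll": 0,"fingers": -1},
  {"slide": [0,0,-0.9],"roll": 0,"fingers": -1},
  {"slide": [0,0,-0.9],"roll": 0,"fingers": -1},
  {"slide": [0,0,0],"roll": 0,"fingers": -1},
])

```text
t: 3.62
tool_pos: [0.4474, -0.1331, 0.0815]
orientation: [-2.151, 0.133, 2.161]
force: [-0.1, -0.3, -0.3]
opening: 0.0006
```

```bash
python3 look.py 2 t
```

```text
3.675 [ 0.4486 -0.1334  0.0832] [ 0.21  1.04 -0.17]
tip proj side crop [560.41236871 212.02316528]
tip proj top crop [278.28794403 375.71892776]
```

View pics/s2.png

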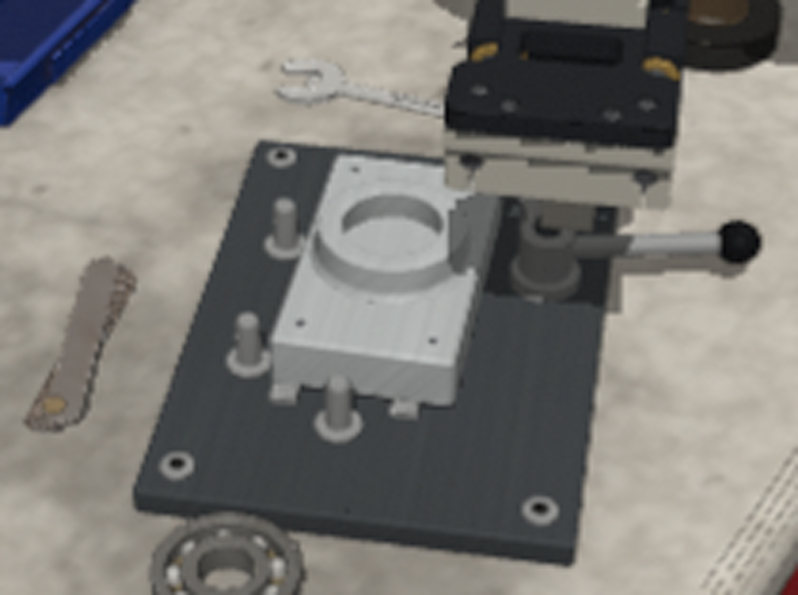

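Run:
```python
import cv2
im=cv2.imread("pics/s2_raw.png"); cv2.imwrite("pics/s2z.png",cv2.resize(im[250:320,350:450],None,fx=8,fy=8,interpolation=cv2.INTER_CUBIC))
from h import *
s=robot.read_state(); R=cv2.Rodrigues(s["orientation"])[0]
for X in [[0,.0175,.0075],[0,-.0175,.0075],[0,-.0175,-.0075],[0,.0175,-.0075]]:
    print((proj("side",[s["tool_pos"]+R@np.array(X)])[0]-[350,250])*8)
```

```text
[345.78342415 258.81647175]
[328.51612747 390.28909498]
[241.38302896 380.73211919]
[261.5835708  249.97579629]
```

View pics/s2z.png

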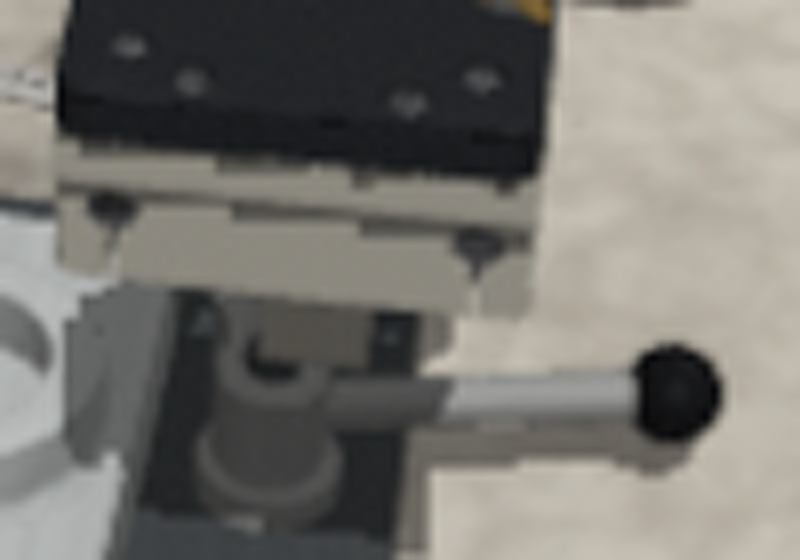

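View pics/t2.png

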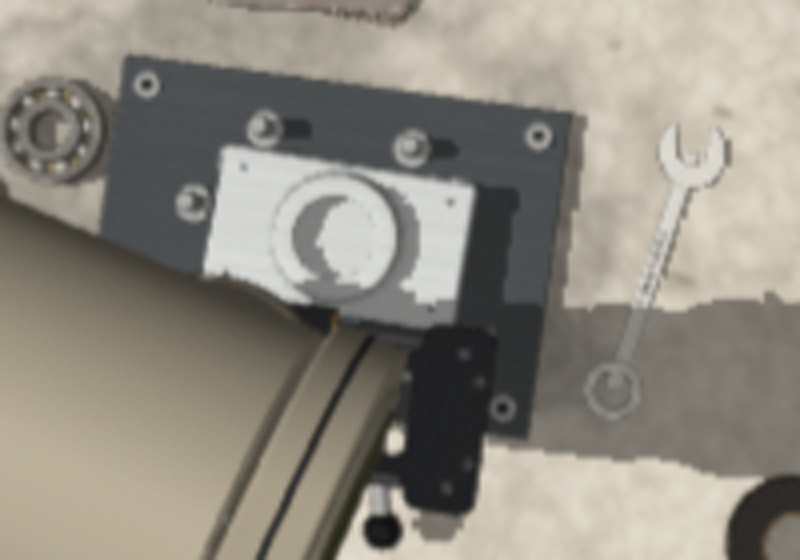

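Request:
play_rows([
  {"slide": [0.0,0.1,-0.6],"roll": 0,"fingers": -1},
  {"slide": [0,0.0,-0.6],"roll": 0,"fingers": -1},
  {"slide": [0,0,-0.55],"roll": 0,"fingers": -1},
  {"slide": [0,0,0],"roll": 0,"fingers": -1},
])

```text
t: 4.22
tool_pos: [0.4484, -0.1293, 0.0296]
orientation: [-2.154, 0.133, 2.16]
force: [0.1, -0.7, -0.6]
opening: 0.0005
```

```bash
python3 look.py 3
```

```text
4.275 [ 0.4491 -0.1296  0.0305] [-0.63 -0.11 -0.19]
tip proj side crop [552.6535635  313.21458963]
tip proj top crop [284.65943881 370.32814144]
```

View pics/s3.png

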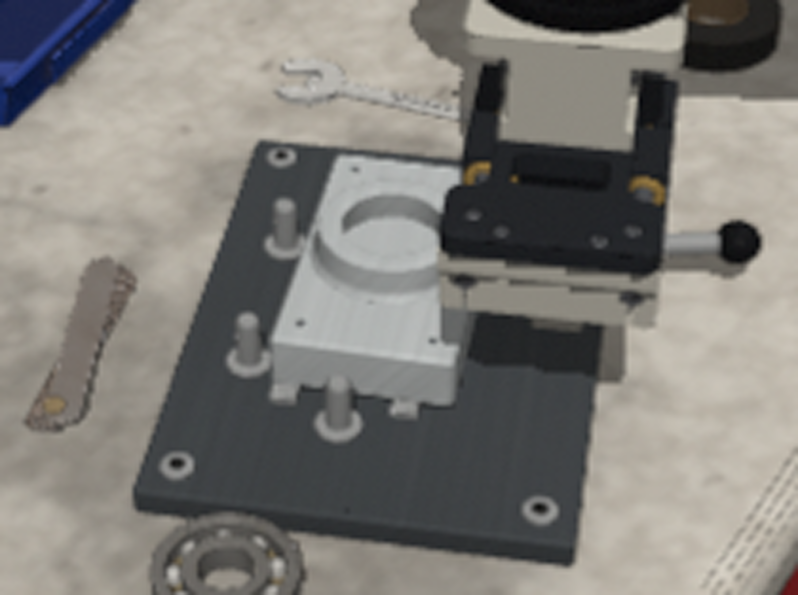

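Request:
play_rows([
  {"slide": [0.132,-0.016,0],"roll": 0,"fingers": -1},
  {"slide": [0.132,-0.016,0],"roll": 0,"fingers": -1},
  {"slide": [0.132,-0.016,0],"roll": 0,"fingers": -1},
  {"slide": [0.1,-0.012,0],"roll": 0,"fingers": -1},
  {"slide": [0.0,0,0],"roll": 0,"fingers": -1},
])

```text
t: 4.9
tool_pos: [0.4648, -0.1317, 0.0312]
orientation: [-2.158, 0.134, 2.157]
force: [-0.6, 0.1, 0.1]
opening: 0.0004
```

Request:
play_rows([
  {"slide": [0.066,-0.008,0],"roll": 0,"fingers": -1},
  {"slide": [0.066,-0.008,0],"roll": 0,"fingers": -1},
  {"slide": [0.0,0,0],"roll": 0,"fingers": -1},
])

```text
t: 5.28
tool_pos: [0.4686, -0.1322, 0.0312]
orientation: [-2.158, 0.134, 2.157]
force: [0.4, 0.0, 0.7]
opening: 0.0006
```

Request:
play_rows([
  {"slide": [0.066,-0.008,0],"roll": 0,"fingers": -1},
  {"slide": [0.066,-0.008,0],"roll": 0,"fingers": -1},
  {"slide": [0.0,0,0],"roll": 0,"fingers": -1},
])

```text
t: 5.65
tool_pos: [0.4725, -0.1326, 0.0311]
orientation: [-2.157, 0.134, 2.158]
force: [-0.0, -1.3, -0.2]
opening: 0.0005
```

```bash
python3 look.py 4
```

```text
5.7 [ 0.4725 -0.1326  0.0311] [-0.23  0.16 -0.59]
tip proj side crop [491.53362265 305.66819361]
tip proj top crop [291.62206735 320.99576505]
```

View pics/s4.png

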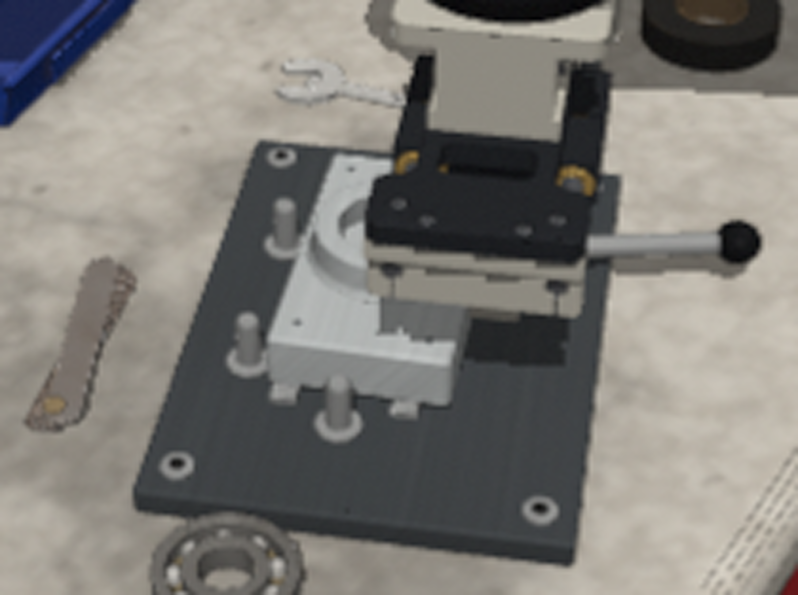

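Request:
play_rows([
  {"slide": [0.05,-0.006,0],"roll": 0,"fingers": -1},
  {"slide": [0.05,-0.006,0],"roll": 0,"fingers": -1},
  {"slide": [0.0,0,0],"roll": 0,"fingers": -1},
])

```text
t: 6.08
tool_pos: [0.4755, -0.133, 0.0311]
orientation: [-2.157, 0.134, 2.157]
force: [-0.3, 0.3, 0.3]
opening: 0.0003
```

Request:
play_rows([
  {"slide": [0.05,-0.006,0],"roll": 0,"fingers": -1},
  {"slide": [0.03,-0.004,0],"roll": 0,"fingers": -1},
])

```text
t: 6.32
tool_pos: [0.4777, -0.1333, 0.031]
orientation: [-2.157, 0.134, 2.158]
force: [-3.2, -0.9, 0.5]
opening: 0.0001
```

```bash
python3 look.py 5
```

```text
6.375 [ 0.4778 -0.1333  0.0311] [-0.69  0.1   0.53]
tip proj side crop [477.66448366 304.07296896]
tip proj top crop [293.35673353 309.76157838]
```

View pics/s5.png

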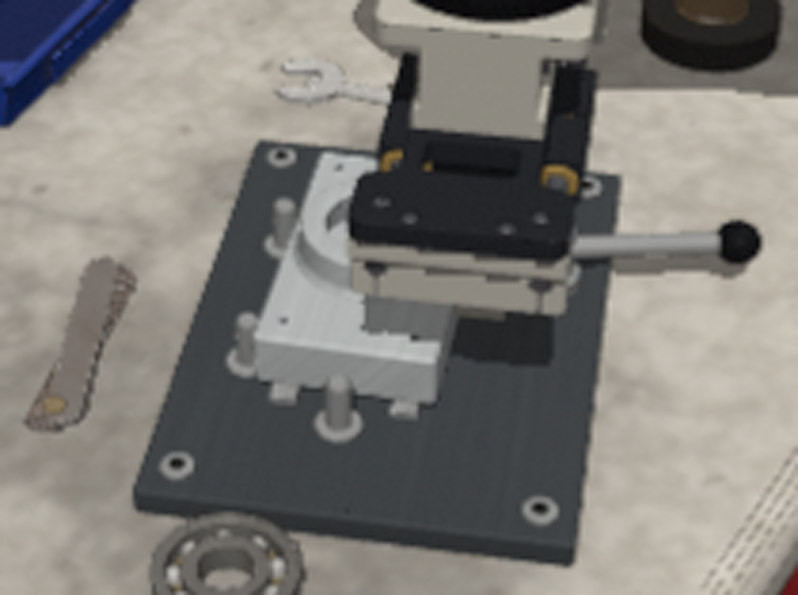

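The housing's near corner has moved left from (274,345) to (257,340), so only a small gap is left to pin_a. I'll carry on in small steps.

Request:
play_rows([
  {"slide": [0.033,-0.004,0],"roll": 0,"fingers": -1},
  {"slide": [0.033,-0.004,0],"roll": 0,"fingers": -1},
])

```text
t: 6.62
tool_pos: [0.4793, -0.1336, 0.031]
orientation: [-2.156, 0.134, 2.159]
force: [-7.4, -0.1, 3.1]
opening: 0.0007
```

Request:
play_rows([
  {"slide": [0.033,-0.004,0],"roll": 0,"fingers": -1},
])

```text
t: 6.75
tool_pos: [0.4794, -0.1334, 0.0307]
orientation: [-2.154, 0.133, 2.161]
force: [-10.7, 0.0, 4.4]
opening: 0.0002
```

Request:
play_rows([
  {"slide": [0.033,-0.004,0],"roll": 0,"fingers": -1},
])

```text
t: 6.88
tool_pos: [0.4794, -0.1333, 0.0303]
orientation: [-2.151, 0.133, 2.163]
force: [-13.9, 0.8, 6.6]
opening: 0.0006
```

```bash
python3 look.py 6
```

```text
6.925 [ 0.4794 -0.1333  0.0303] [-12.44   0.29   5.77]
tip proj side crop [473.30067378 305.44994223]
tip proj top crop [293.45029278 306.25619844]
```

View pics/s6.png

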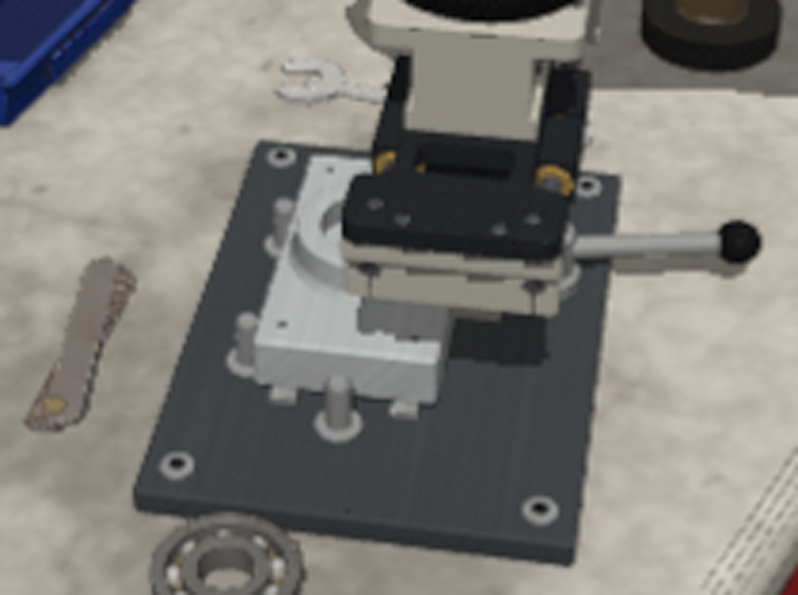

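Request:
play_rows([
  {"slide": [-0.25,0.03,0],"roll": 0,"fingers": -1},
  {"slide": [-0.25,0.03,0],"roll": 0,"fingers": -1},
  {"slide": [0,0,0.9],"roll": 0,"fingers": -1},
  {"slide": [0,0,0.9],"roll": 0,"fingers": -1},
  {"slide": [0,0,0.5],"roll": 0,"fingers": -1},
  {"slide": [0.35,-1,0],"roll": 0,"fingers": -1},
  {"slide": [0.35,-1,0],"roll": 0,"fingers": -1},
  {"slide": [0.35,-1,0],"roll": 0,"fingers": -1},
  {"slide": [0.35,-0.9,0],"roll": 0,"fingers": -1},
  {"slide": [0,0,0],"roll": 0,"fingers": -1},
])

```text
t: 8.18
tool_pos: [0.509, -0.2505, 0.0999]
orientation: [-2.157, 0.136, 2.156]
force: [-0.3, 1.1, 0.2]
opening: 0.0005
```

```bash
python3 look.py 7 t
```

```text
8.225 [ 0.5086 -0.2493  0.0996] [-0.15  0.16 -0.95]
tip proj side crop [406.26690359   7.46143998]
tip proj top crop [540.52247669 242.23547589]
```

View pics/s7.png

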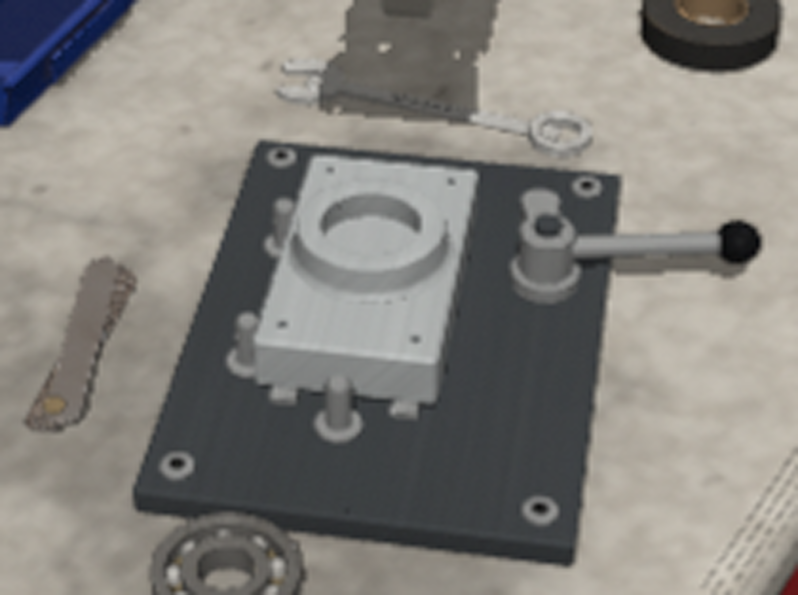

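View pics/t7.png

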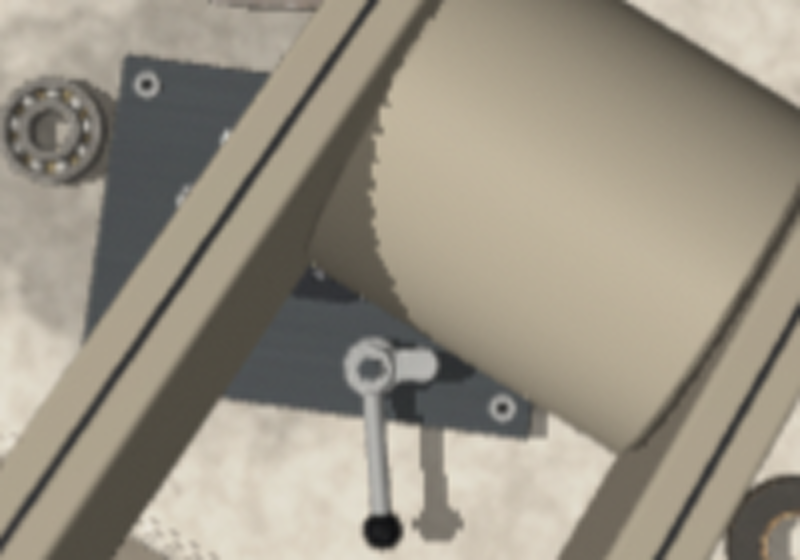

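The housing's long side now lies along both side pins, its near corner is at (257,340), and the end pin still shows a gap. Next I go down at the free end.

Request:
play_rows([
  {"slide": [0,0,-0.8],"roll": 0,"fingers": -1},
  {"slide": [0,0,-0.8],"roll": 0,"fingers": -1},
  {"slide": [0,0,-0.7],"roll": 0,"fingers": -1},
  {"slide": [0,0,0],"roll": 0,"fingers": -1},
  {"slide": [0.016,0.132,0],"roll": 0,"fingers": -1},
  {"slide": [0.016,0.132,0],"roll": 0,"fingers": -1},
  {"slide": [0.016,0.132,0],"roll": 0,"fingers": -1},
  {"slide": [0.012,0.1,0],"roll": 0,"fingers": -1},
  {"slide": [0,0,0],"roll": 0,"fingers": -1},
])

```text
t: 9.4
tool_pos: [0.5107, -0.2338, 0.0312]
orientation: [-2.158, 0.133, 2.158]
force: [-0.0, 0.9, -0.0]
opening: 0.0005
```

Request:
play_rows([
  {"slide": [0.008,0.066,0],"roll": 0,"fingers": -1},
  {"slide": [0.008,0.066,0],"roll": 0,"fingers": -1},
])

```text
t: 9.65
tool_pos: [0.511, -0.2301, 0.0311]
orientation: [-2.157, 0.134, 2.157]
force: [-0.7, 0.5, 0.3]
opening: 0.0005
```

```bash
python3 look.py 8
```

```text
9.7 [ 0.5111 -0.2298  0.0311] [ 0.07 -0.55  0.02]
tip proj side crop [398.2557746  153.87743653]
tip proj top crop [497.90521469 241.40927256]
```

View pics/s8.png

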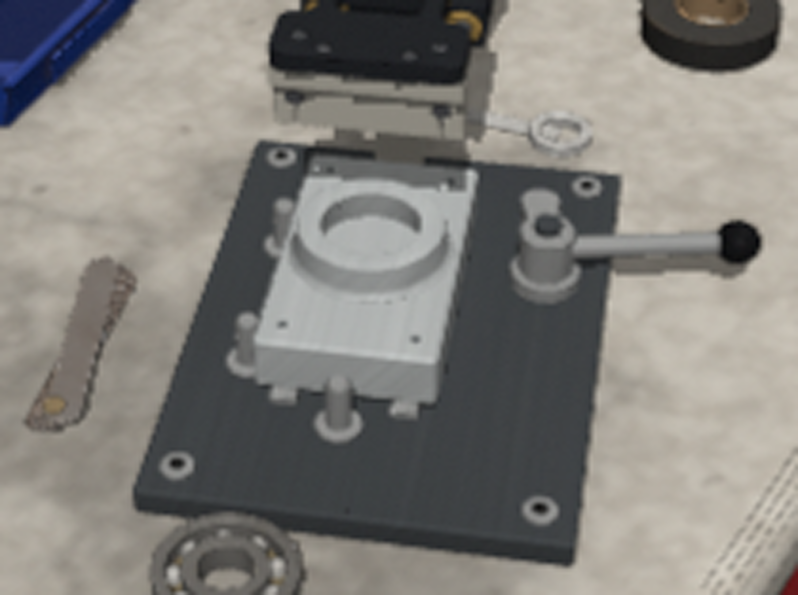

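Request:
play_rows([
  {"slide": [0.008,0.05,0],"roll": 0,"fingers": -1},
  {"slide": [0.008,0.05,0],"roll": 0,"fingers": -1},
])

```text
t: 9.95
tool_pos: [0.5116, -0.2272, 0.0311]
orientation: [-2.158, 0.134, 2.158]
force: [-0.4, -1.5, -0.4]
opening: 0.0004
```

Request:
play_rows([
  {"slide": [0.008,0.05,0],"roll": 0,"fingers": -1},
  {"slide": [0.008,0.05,0],"roll": 0,"fingers": -1},
])

```text
t: 10.2
tool_pos: [0.512, -0.2242, 0.0311]
orientation: [-2.157, 0.134, 2.158]
force: [-1.5, -0.6, -0.2]
opening: 0.0001
```

```bash
python3 look.py 9
```

```text
10.25 [ 0.512  -0.2239  0.0311] [-1.68 -0.57  0.47]
tip proj side crop [395.6045758  162.08699865]
tip proj top crop [485.48435899 239.2989682 ]
```

View pics/s9.png

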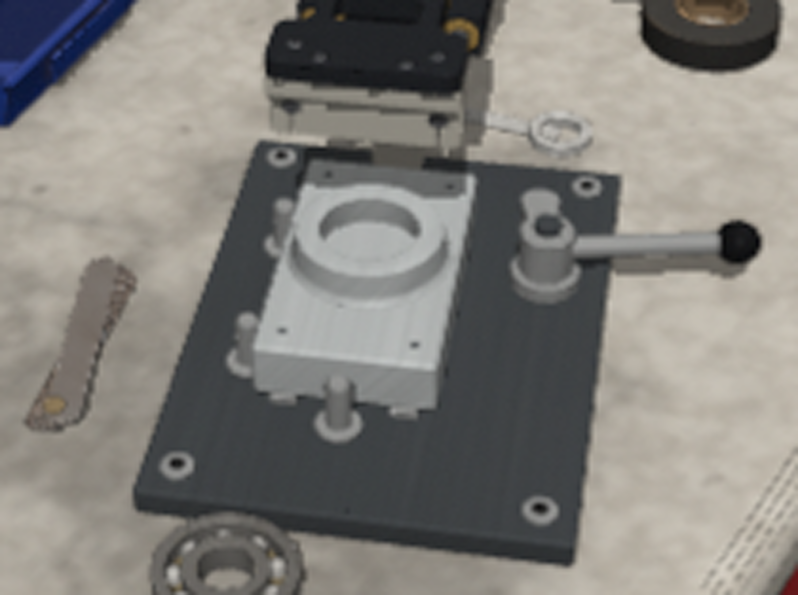

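Request:
play_rows([
  {"slide": [0.006,0.04,0],"roll": 0,"fingers": -1},
  {"slide": [0.006,0.04,0],"roll": 0,"fingers": -1},
])

```text
t: 10.5
tool_pos: [0.5124, -0.2217, 0.0311]
orientation: [-2.157, 0.134, 2.158]
force: [-1.0, -1.4, -0.2]
opening: 0.0004
```

Request:
play_rows([
  {"slide": [0.005,0.033,0],"roll": 0,"fingers": -1},
])

```text
t: 10.62
tool_pos: [0.5125, -0.2207, 0.0311]
orientation: [-2.157, 0.134, 2.158]
force: [-0.5, -1.2, -0.1]
opening: 0.0004
```

Request:
play_rows([
  {"slide": [0.005,0.033,0],"roll": 0,"fingers": -1},
])

```text
t: 10.75
tool_pos: [0.5127, -0.2197, 0.0311]
orientation: [-2.157, 0.134, 2.158]
force: [0.0, -1.0, 1.3]
opening: 0.0001
```

Request:
play_rows([
  {"slide": [0.005,0.033,0],"roll": 0,"fingers": -1},
])

```text
t: 10.88
tool_pos: [0.5127, -0.2192, 0.0311]
orientation: [-2.158, 0.135, 2.158]
force: [-1.7, -6.8, -1.9]
opening: 0.0006
```

```bash
python3 look.py 10
```

```text
10.925 [ 0.5127 -0.2193  0.0312] [-1.31 -5.18 -1.08]
tip proj side crop [393.47654701 168.5679261 ]
tip proj top crop [475.63587329 237.61616956]
```

View pics/s10.png

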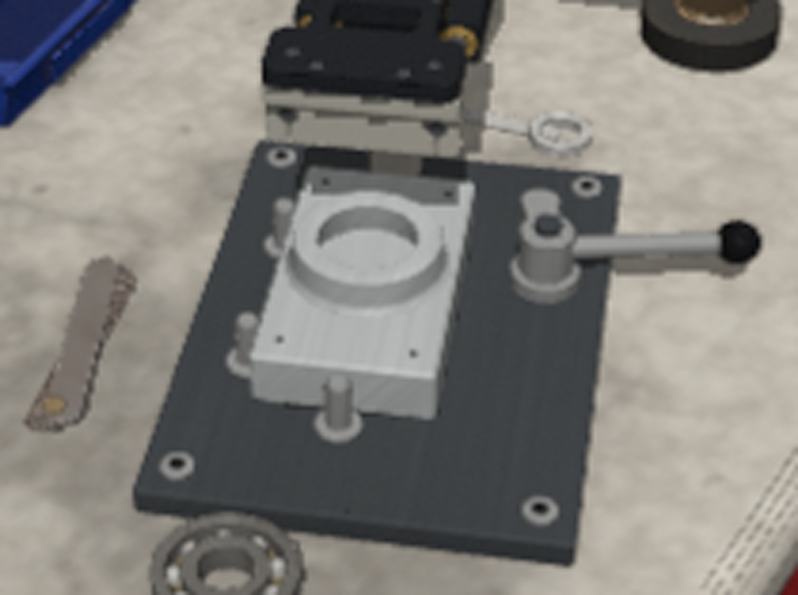

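The force has risen to 7 N, so the end has reached its pin. I'll press slightly more, hold, and measure.

Request:
play_rows([
  {"slide": [0.005,0.03,0],"roll": 0,"fingers": -1},
  {"slide": [0.0,0.0,0],"roll": 0,"fingers": -1},
  {"slide": [0.0,0.0,0],"roll": 0,"fingers": -1},
])

```text
t: 11.3
tool_pos: [0.5128, -0.2192, 0.0312]
orientation: [-2.158, 0.136, 2.158]
force: [-1.4, -7.4, -1.8]
opening: 0.0009
```

Request:
play_rows([
  {"slide": [-0.03,-0.25,0],"roll": 0,"fingers": -1},
  {"slide": [-0.03,-0.25,0],"roll": 0,"fingers": -1},
  {"slide": [0,0,0.9],"roll": 0,"fingers": -1},
  {"slide": [0,0,0.9],"roll": 0,"fingers": -1},
  {"slide": [0,0,0.5],"roll": 0,"fingers": -1},
])

```text
t: 11.92
tool_pos: [0.512, -0.2334, 0.1018]
orientation: [-2.16, 0.135, 2.156]
force: [0.5, -0.3, 0.1]
opening: 0.0007
```

```bash
python3 look.py 11
python3 - <<'E'
import cv2
im=cv2.imread("pics/s11_raw.png"); cv2.imwrite("pics/s11z.png",cv2.resize(im[265:365,290:390],None,fx=6,fy=6,interpolation=cv2.INTER_CUBIC))
E
```

```text
11.975 [ 0.5127 -0.2338  0.1035] [ 0.3  -0.63  1.6 ]
tip proj side crop [394.96187439  20.73119144]
tip proj top crop [505.11891413 232.00156856]
```

View pics/s11z.png

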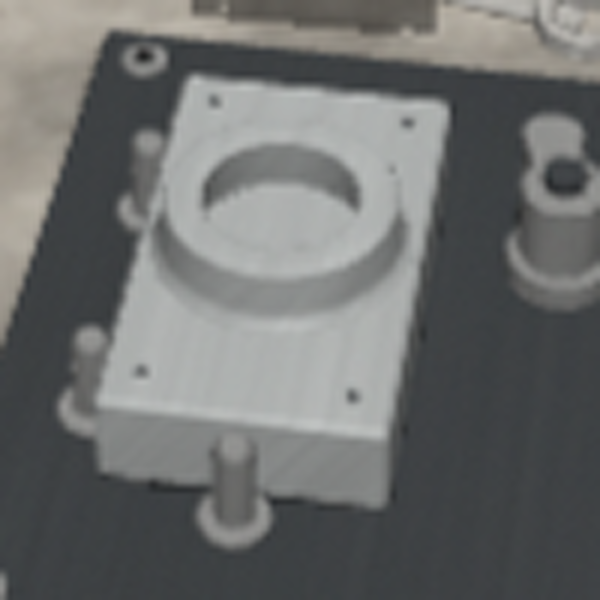

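Run:
```python
from h import *
Z=lambda a:np.array(a)/6+[290,265]-.42
ho=[[35,60,44],[35,-60,44],[-35,-60,44],[-35,60,44]]
obs=Z([(100,404),(190,75),(449,100),(388,440)])
F=np.array([.5091,-.1407,-.1257])
H,r=fit({"side":(ho,obs)},[.5,-.3,0],("side",)); print(H,r.round(1).tolist())
print((inv(F,W(H,[[35,36,13],[35,-36,13],[0,60,13]]))*1e3).round(1))
# predicted located
L=np.array([*W(F,[[12,0,0]])[0][:2],F[2]]); print(((proj("side",W(L,ho))-[290,265]+.42)*6).round(0).tolist())
```

```text
[ 0.52043446 -0.14226509 -0.11714479] [[-1.1, 0.1], [-0.7, -0.2], [0.9, 0.1], [0.8, -0.1]]
[[ 46.1  36.2]
 [ 46.7 -35.8]
 [ 10.9  59.9]]
[[89.0, 403.0], [186.0, 73.0], [454.0, 102.0], [388.0, 440.0]]
```

The fit gives side_a and side_b at 46.1 and 46.7 mm and the end at 59.9 mm, all seated within measuring noise. The lever is next, and on the way there I'll give the long side a second light nudge to be sure it is seated.

Request:
play_rows([
  {"slide": [-0.4,0.86,0],"roll": 0,"fingers": -1},
  {"slide": [-0.4,0.86,0],"roll": 0,"fingers": -1},
  {"slide": [-0.4,0.86,0],"roll": 0,"fingers": -1},
  {"slide": [-0.37,0.86,0],"roll": 0,"fingers": -1},
  {"slide": [0,0,-0.8],"roll": 0,"fingers": -1},
  {"slide": [0,0,-0.8],"roll": 0,"fingers": -1},
  {"slide": [0,0,-0.8],"roll": 0,"fingers": -1},
  {"slide": [0,0,0],"roll": 0,"fingers": -1},
])

```text
t: 12.98
tool_pos: [0.4617, -0.1287, 0.0255]
orientation: [-2.151, 0.132, 2.162]
force: [0.9, 0.2, -0.5]
opening: 0.0004
```

Request:
play_rows([
  {"slide": [0.132,-0.016,0.05],"roll": 0,"fingers": -1},
  {"slide": [0.132,-0.016,0],"roll": 0,"fingers": -1},
  {"slide": [0.132,-0.016,0],"roll": 0,"fingers": -1},
  {"slide": [0,0,0],"roll": 0,"fingers": -1},
])

```text
t: 13.48
tool_pos: [0.4767, -0.1313, 0.0302]
orientation: [-2.159, 0.134, 2.157]
force: [-0.6, -0.2, 0.0]
opening: 0.0002
```

Request:
play_rows([
  {"slide": [0.066,-0.008,0],"roll": 0,"fingers": -1},
  {"slide": [0.05,-0.006,0],"roll": 0,"fingers": -1},
])

```text
t: 13.72
tool_pos: [0.4794, -0.1315, 0.0296]
orientation: [-2.157, 0.134, 2.158]
force: [-2.7, 1.2, 1.0]
opening: 0.0005
```

Request:
play_rows([
  {"slide": [0.033,-0.004,0],"roll": 0,"fingers": -1},
])

```text
t: 13.85
tool_pos: [0.4795, -0.1314, 0.0293]
orientation: [-2.155, 0.133, 2.16]
force: [-6.7, 0.6, 3.5]
opening: 0.0007
```

Request:
play_rows([
  {"slide": [0.033,-0.004,0],"roll": 0,"fingers": -1},
])

```text
t: 13.98
tool_pos: [0.4796, -0.1313, 0.0289]
orientation: [-2.153, 0.133, 2.162]
force: [-10.1, 0.0, 5.3]
opening: 0.0003
```

Request:
play_rows([
  {"slide": [0,0,0],"roll": 0,"fingers": -1},
  {"slide": [0,0,0],"roll": 0,"fingers": -1},
  {"slide": [-0.7,0.086,0],"roll": 0,"fingers": -1},
  {"slide": [-0.7,0.086,0],"roll": 0,"fingers": -1},
  {"slide": [-0.7,0.086,0],"roll": 0,"fingers": -1},
  {"slide": [-0.65,0.08,0],"roll": 0,"fingers": -1},
  {"slide": [-0.04,-0.33,0],"roll": 0,"fingers": -1},
  {"slide": [-0.04,-0.33,0],"roll": 0,"fingers": -1},
  {"slide": [0,0,0],"roll": 0,"fingers": -1},
])

```text
t: 15.1
tool_pos: [0.3973, -0.1426, 0.03]
orientation: [-2.158, 0.135, 2.156]
force: [0.1, -0.2, 0.2]
opening: 0.0005
```

```bash
python3 look.py 12 t; python3 -c "
from h import *
print(inv(np.array([.5092,-.1452,-.1229]),robot.read_state()['tool_pos'][:2])*1e3)"
```

```text
15.15 [ 0.3971 -0.1421  0.0298] [-0.35 -0.21  0.04]
tip proj side crop [687.00645606 296.86162319]
tip proj top crop [309.54843192 481.24215589]
[-111.83130313  -10.36306333]
```

View pics/s12.png

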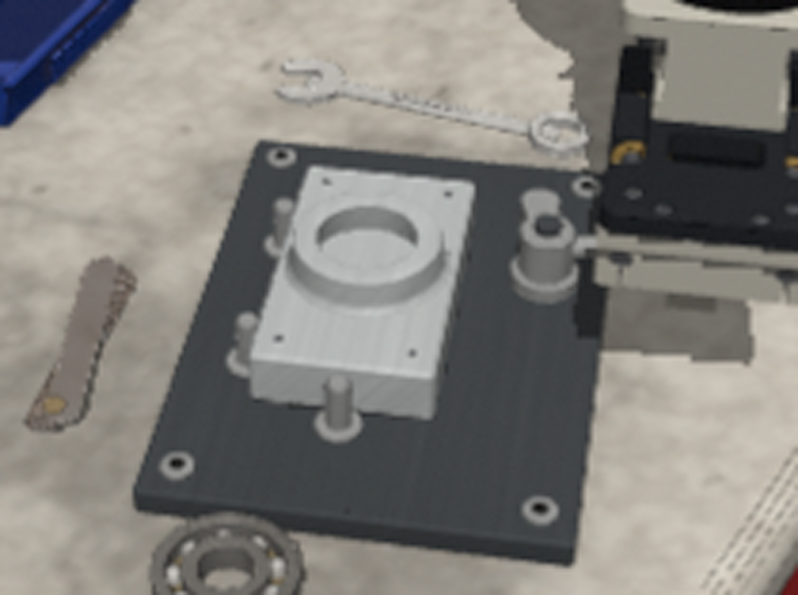

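The housing is seated on all three pins, and the finger stands just to the +y side of the handle. Now I turn the lever along the arc.

Request:
play_rows([
  {"slide": [0,-0.164,0],"roll": 0,"fingers": -1},
  {"slide": [0,-0.164,0],"roll": 0,"fingers": -1},
  {"slide": [0,-0.164,0],"roll": 0,"fingers": -1},
  {"slide": [0,-0.164,0],"roll": 0,"fingers": -1},
  {"slide": [0.013,-0.164,0],"roll": 0,"fingers": -1},
  {"slide": [0.086,-0.174,0],"roll": 0,"fingers": -1},
  {"slide": [0.086,-0.174,0],"roll": 0,"fingers": -1},
  {"slide": [0.086,-0.174,0],"roll": 0,"fingers": -1},
])

```text
t: 16.2
tool_pos: [0.4048, -0.182, 0.0296]
orientation: [-2.157, 0.134, 2.158]
force: [-1.6, 0.5, 0.2]
opening: 0.0005
```

```bash
python3 look.py 13 t; python3 -c "
from h import *
print(inv(np.array([.5092,-.1452,-.1229]),robot.read_state()['tool_pos'][:2])*1e3)"
```

```text
16.25 [ 0.4053 -0.1826  0.0298] [-0.48  0.4   0.9 ]
tip proj side crop [658.55852532 231.41077193]
tip proj top crop [395.51182535 464.85114783]
[-98.7940844  -49.58206043]
```

View pics/s13.png

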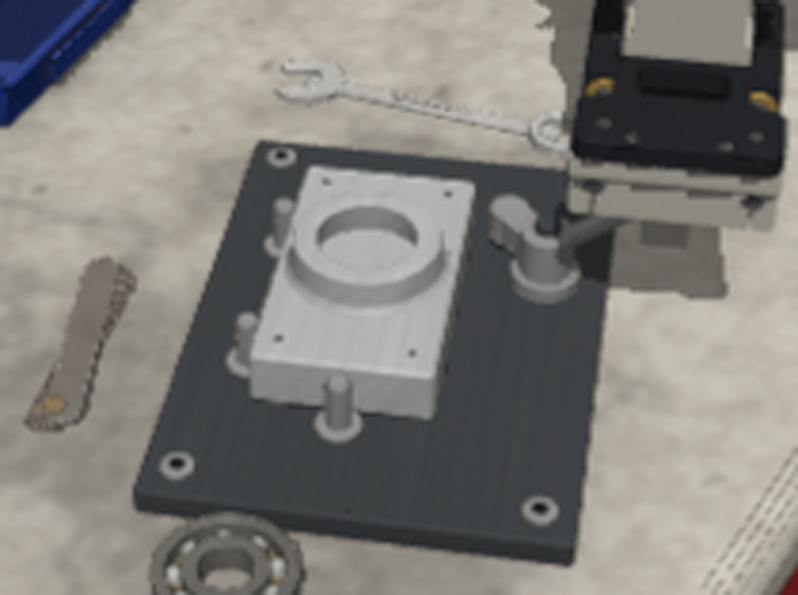

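View pics/t13.png

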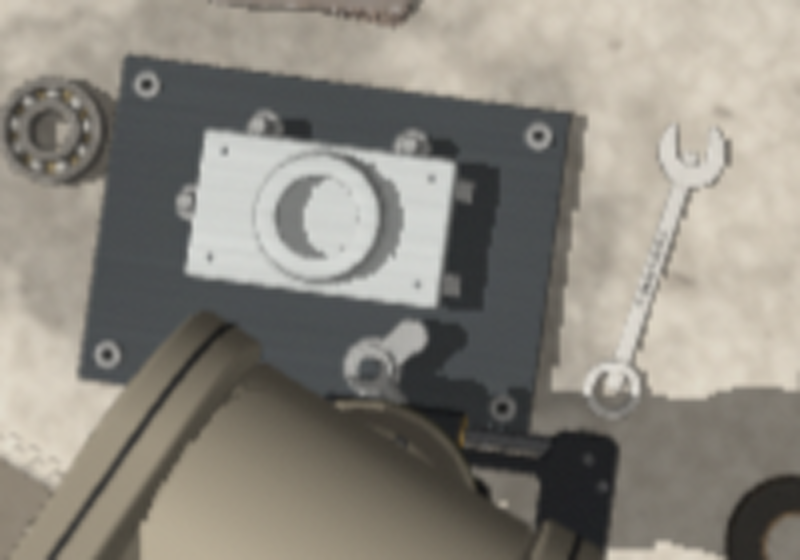

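The lever follows the finger: the nose has swung towards the housing, and the housing lies parallel on all three pins. I'll carry on round the arc.

Request:
play_rows([
  {"slide": [0.12,-0.112,0],"roll": 0,"fingers": -1},
  {"slide": [0.12,-0.112,0],"roll": 0,"fingers": -1},
  {"slide": [0.12,-0.112,0],"roll": 0,"fingers": -1},
  {"slide": [0.12,-0.112,0],"roll": 0,"fingers": -1},
  {"slide": [0.1,-0.05,0],"roll": 0,"fingers": -1},
  {"slide": [0.1,-0.04,0],"roll": 0,"fingers": -1},
])

```text
t: 17.05
tool_pos: [0.4252, -0.198, 0.0296]
orientation: [-2.157, 0.134, 2.158]
force: [-0.9, -0.2, 0.2]
opening: 0.0005
```

Request:
play_rows([
  {"slide": [0.1,-0.04,0],"roll": 0,"fingers": -1},
  {"slide": [0.1,-0.04,0],"roll": 0,"fingers": -1},
])

```text
t: 17.3
tool_pos: [0.431, -0.2002, 0.0295]
orientation: [-2.157, 0.134, 2.158]
force: [-3.5, -0.2, -0.2]
opening: 0.0001
```

```bash
python3 look.py 14 t; python3 -c "
from h import *
print(inv(np.array([.5092,-.1452,-.1229]),robot.read_state()['tool_pos'][:2])*1e3)"
```

```text
17.35 [ 0.4314 -0.2003  0.0296] [-1.61  0.35  0.29]
tip proj side crop [591.21866679 203.20900848]
tip proj top crop [433.80539355 409.63686676]
[-70.53471411 -64.24976355]
```

View pics/s14.png

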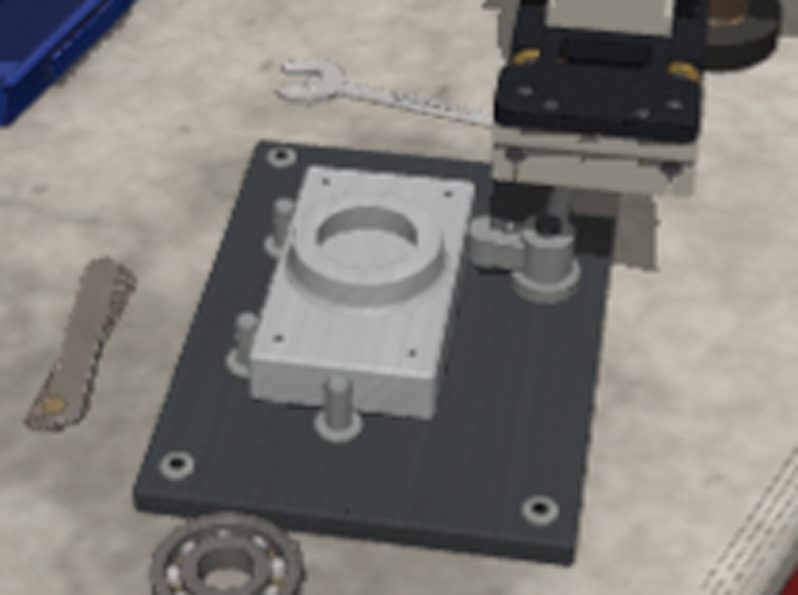

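Request:
play_rows([
  {"slide": [0.05,-0.006,0],"roll": 0,"fingers": -1},
  {"slide": [0.05,-0.006,0],"roll": 0,"fingers": -1},
])

```text
t: 17.65
tool_pos: [0.4338, -0.2006, 0.0295]
orientation: [-2.157, 0.134, 2.158]
force: [-3.7, -0.7, 0.8]
opening: 0.0007
```

Request:
play_rows([
  {"slide": [0.04,-0.005,0],"roll": 0,"fingers": -1},
])

```text
t: 17.77
tool_pos: [0.4344, -0.2006, 0.0294]
orientation: [-2.155, 0.133, 2.16]
force: [-9.5, -1.0, 4.3]
opening: 0.0006
```

Request:
play_rows([
  {"slide": [0.04,-0.005,0],"roll": 0,"fingers": -1},
])

```text
t: 17.9
tool_pos: [0.4345, -0.2004, 0.0291]
orientation: [-2.152, 0.133, 2.162]
force: [-14.9, 0.6, 6.6]
opening: 0.0003
```

Request:
play_rows([
  {"slide": [0.03,-0.004,0],"roll": 0,"fingers": -1},
  {"slide": [0,0,0],"roll": 0,"fingers": -1},
  {"slide": [0,0,0],"roll": 0,"fingers": -1},
])

```text
t: 18.27
tool_pos: [0.4346, -0.2003, 0.0287]
orientation: [-2.15, 0.132, 2.163]
force: [-13.3, 0.4, 7.4]
opening: 0.0007
```

Request:
play_rows([
  {"slide": [-0.3,0.037,0],"roll": 0,"fingers": -1},
  {"slide": [-0.7,0.086,0],"roll": 0,"fingers": -1},
  {"slide": [-0.7,0.086,0],"roll": 0,"fingers": -1},
  {"slide": [0,0,0.9],"roll": 0,"fingers": -1},
  {"slide": [0,0,0.9],"roll": 0,"fingers": -1},
  {"slide": [0,-0.9,0.9],"roll": 0,"fingers": -1},
  {"slide": [0,-0.9,0.9],"roll": 0,"fingers": -1},
  {"slide": [0,-0.9,0.9],"roll": 0,"fingers": -1},
  {"slide": [0,-0.9,0],"roll": 0,"fingers": -1},
  {"slide": [0,-0.9,0],"roll": 0,"fingers": -1},
  {"slide": [0,-0.9,0],"roll": 0,"fingers": -1},
  {"slide": [0,-0.9,0],"roll": 0,"fingers": -1},
  {"slide": [0,-0.9,0],"roll": 0,"fingers": -1},
  {"slide": [0,0,0],"roll": 0,"fingers": -1},
])

```text
t: 20.02
tool_pos: [0.3865, -0.4122, 0.1649]
orientation: [-2.158, 0.136, 2.156]
force: [-0.5, -0.0, 0.9]
opening: 0.0001
```

```bash
python3 look.py 15 t
```

```text
20.075 [ 0.3866 -0.411   0.1647] [ 0.87  0.31 -0.66]
tip proj side crop [ 687.86838791 -289.3025843 ]
tip proj top crop [944.71524798 545.84548217]
```

View pics/s15.png

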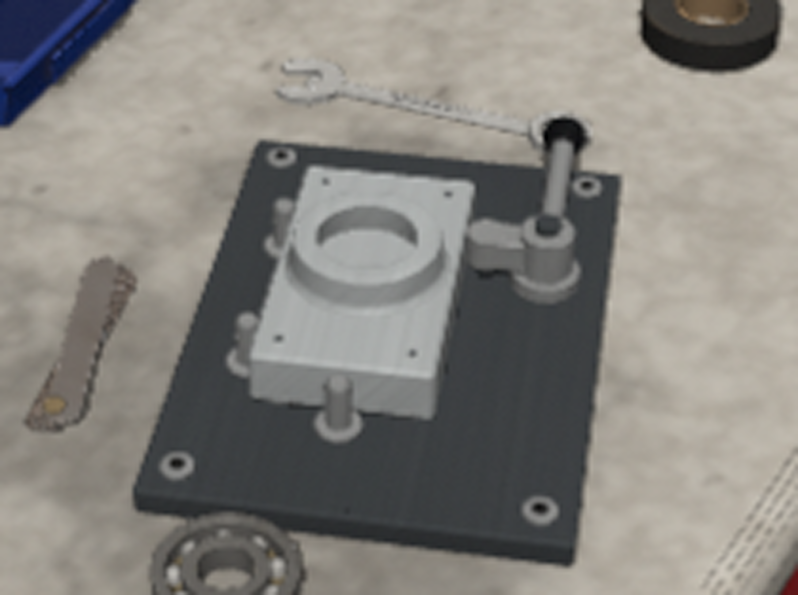

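View pics/t15.png

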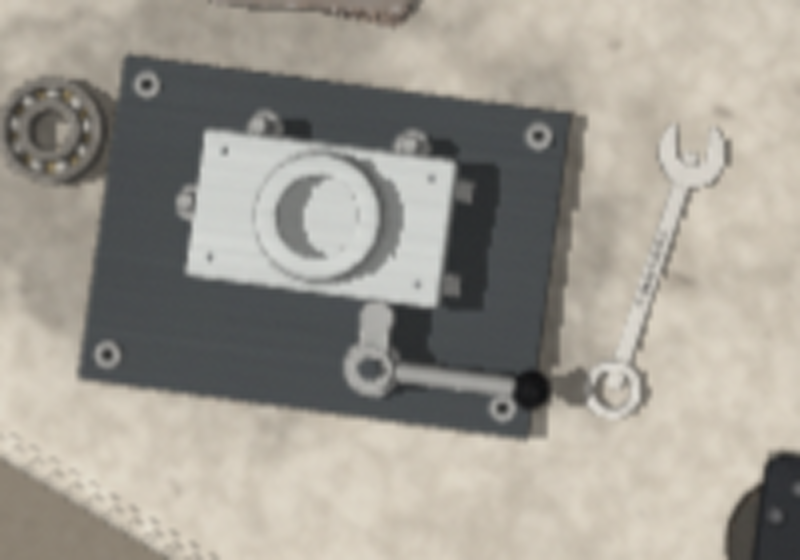

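Run:
```python
from h import *
T=lambda a:np.array(a)/4+[190,200]-.375
ho=[[35,60,44],[35,-60,44],[-35,-60,44],[-35,60,44]]
F=np.array([.5092,-.1466,-.1201])
H,r=fit({"top":(ho,T([(205,129),(457,160),(437,306),(186,275)]))},[.5,-.15,0],("top",)); print(H,r.round(1).tolist())
print((inv(F,W(H,[[35,36,13],[35,-36,13],[0,60,13]]))*1e3).round(1))
k=inv(F,pix("top",T([(532,389)]),.034)[0])*1e3-[-55,-32]; print(k,np.arctan2(k[1],k[0])%(2*np.pi)-3.26)
S=lambda a:np.array(a)/[3.8,3.5]+[240,230]-.37
Fs=np.array([.5091,-.1407,-.1257]); k=inv(Fs,pix("side",S([(564,136)]),.034)[0])*1e3-[-55,-32]; print(k,np.arctan2(k[1],k[0])%(2*np.pi)-3.26)
```

```text
[ 0.52180714 -0.14642268 -0.11412885] [[-0.2, -0.3], [0.1, -0.3], [0.5, 0.4], [-0.4, 0.2]]
[[ 47.3  37.9]
 [ 47.7 -34.1]
 [ 12.1  61.7]]
[  0.58868762 -74.55662127] 1.4602846625816
[  1.02743055 -77.48991324] 1.4656470975672544
```

```bash
python3 -c "
from plant import robot
print(robot.close_job())"
```

```text
the job is handed in; nothing more can be done
None
```

The housing is located against all three pins and locked by the cam. I handed the job in at about 20 s on the robot clock, and the hand-in gave no verdict.

**Moves:** With shut fingertips I nudged the long side onto both side pins, peaking at about 14 N. I then nudged the free end onto the end pin at about 7 N. On the way to the lever I gave the long side a second light nudge of about 10 N. Last, I pushed the lever round to its stop at about 15 N at the handle and withdrew clear.

**Last checks:**

| Quantity | Measured | Nominal |
|---|---|---|
| side_a, fixture x | 47.3 mm | 47 mm |
| side_b, fixture x | 47.7 mm | 47 mm |
| end_face, fixture y | 61.7 mm | 60 mm |
| cam angle, top camera | 1.46 rad | 1.45 rad |
| cam angle, side camera | 1.47 rad | 1.45 rad |

- **Housing position:** These figures come from the top camera. They sit past the pins by up to 1.7 mm, which is calibration error. An earlier side-camera fit, made before the second nudge and before locking, gave 46.1, 46.7 and 59.9 mm.
- **Bystanders:** The bearing, spanner and feeler gauge look unmoved in the last pictures. I did not check the gear afterwards, but the arm never worked near it.
- **Disagreement:** The two cameras put the fixture's y about 6 mm apart. I used a value between them for the robot moves and relied on contact force at each stop.

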